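# Lock the gel tank lid: turn the slotted disc, push the bolt through

## Task

Lock the lid of the orange gel tank using only gentle fingertip pushes: nudge the slotted disc round by a pin until its slot lines up with the steel bolt, then push the bolt by its end plate through the slot and the keeper behind it until its nose stands out beyond the keeper. Finish with the fingers clear. Do not pinch or lift anything, and leave the other things on the bench where they are.

Things in the scene. Friction and masses are not known exactly. Their poses are not given: they have to be found in the camera images.
- tank: Orange see-through gel tank, lid closed, 360 x 140 mm, 70 mm high, fixed. Origin: centre of its underside, on the bench; +x is the way the bolt must slide, z up. The lock stands along y = 0 of the lid: bolt, tunnel, disc (axis at x = 85 mm), keeper. Two electrode posts at x = -150 and 150, y = 52 mm rise to 92 mm above the bench.
- tunnel (a point): Middle of the white covered guide tunnel the bolt lies in, at the bolt's height, 83 mm above the bench; axes as the tank's. The tunnel is 62 mm long in x, 33 mm wide, its top 95.5 mm above the bench. The rail under the bolt (24 mm wide, top 76 mm above the bench) runs from here 181 mm back in -x.
- keeper (a point): Centre of the far (+x) face of the keeper, a small white bridge on the lid beyond the disc, at the bolt's height, 83 mm above the bench; axes as the tank's. The keeper is 14 mm long in x, 36 mm wide, its top 95.5 mm above the bench, its opening 20 mm wide. The bolt is locked when its nose is at least 2 mm past this face; 10 mm is ideal.
- disc (a joint): Angle (rad) of the grey locking disc, growing anticlockwise from above, travel -0.6 to 3.74. At 0 and at 3.14 its slot is in line with the bolt (either will do). It starts between 0.7 and 2.45, stays where it is left and turns with 2 to 3 N at a pin. The slot is 18 mm wide with flared mouths for the 14 mm bolt with its tapered nose: a few degrees of error are forgiven.
- disc_top (a point): Centre of the disc's top face, on its axis, 94 mm above the bench. The disc is 72 mm across. x runs along the slot, which is cut right across the top; z is up. Two aluminium pins, 12 mm thick, rise 28 mm from the top face at y = +24 and y = -24 mm, either side of the slot: push either from its side to turn the disc.
- bolt_nose (a point): Tip of the bolt's tapered nose, at mid-height; x points ahead along the bolt. The bolt is a loose steel bar 14 x 14 mm, 200 mm long with its end plate, about 0.2 kg, on the rail in the tunnel, the nose 11 to 25 mm short of the disc at the start. It slides with 1 to 3 N. With the nose about 20 mm past the keeper the end plate meets the tunnel: a hard stop.
- bolt_end (a point): Centre of the rear face of the bolt's grey end plate (36 mm wide, from 76 to 108 mm above the bench, 10 mm thick), to be pushed along tank +x. It lies 200 mm behind the nose. The space behind it is free down to the rail. The bolt and disc bear at most 30 N from the fingers, push or squeeze.
- marker: A black marker pen, 132 mm long and 11 mm thick, lying on the bench beside the tank; leave it alone. Origin under its middle.
- rack: A blue tube rack, 110 x 70 mm and 40 mm high, beside the tank; leave it alone. Origin: centre of its underside.
- beaker: A small glass beaker, 66 mm across and 75 mm high, beside the tank; leave it alone. Origin: centre of its underside.
- jar: A small white jar with a screw cap, 48 mm across and 60 mm high, past the keeper's end of the tank; leave it alone. Origin: centre of its underside.
Things that resemble listed ones, but are neither listed nor needed, are in the scene too. What is meant by the part that bears bolt_nose is not blue, and is the smaller of those in its own colour.

How it is judged:
By the outcome, as a careful person would: the job done as asked, in the order asked, and still so for the second after the job is handed in, with the robot touching nothing.
It also fails if it takes over 48 s, if anything falls off the work surface, if the arm or the gripper's body presses on something with over 40 N, if the wrist force passes 120 N, or if a joint passes its speed limit or range.

## Robot

A 6-joint arm with a two-finger parallel gripper is mounted at the origin on the work surface. World frame = base frame: x ahead of the robot, y to its left, z up, the work surface at z = 0. Lengths are in mm, angles in rad, forces in N, time in s.
With the tool pointing down it reaches from about 300 to 775 mm from the base axis. Payload 14.6 kg.
Tool frame: the origin (TCP) lies midway between the tips of the shut fingers; the grasp point (between the pads) lies 19 mm behind it; z points along the fingers, x is the direction in which the jaws open and shut, and the axes are right-handed (so a half turn about z gives the same grasp; the last joint's range is limited). The gripper opens to 85 mm and grips with 20 to 120 N. Pads are 22 mm wide; open, the fingers measure 114 mm over their backs; the gripper's body (76 mm by 85 mm) begins 54 mm behind the grasp point. The pads swing forward as they close: fully open they stand 13 mm farther back than shut.
Start: joints at [-1.237, 0.3, 1.521, -0, 1.321, -0.067], TCP at [214.578, -506.405, 231.281] pointing down, gripper open.
Joint ranges: [-3.03, 3.03], [-0.79, 2.21], [0.23, 2.52], [-1.04, 4.18], [0, 3.07], [-2.55, 2.55]. Speed limits (rad/s): [2.22, 2.22, 2.57, 3.14, 3.14, 3.14].

## Interface

Orientations are given as a unit quaternion [w, x, y, z].
In Python, from station import manip, imaging, job, models gives the robot as it stands.
- The arm moves only by the tool jog_arm, never from a script. Its argument "increments" is a list that holds one entry, the list of rows, each a list of 5 numbers: the shift along the tool's x, y, z in m, then the turn about the tool's z in rad, then the finger opening in m, from 0 to 0.0854. In form: [[[tx, ty, tz, roll, hand], ...]]. A call has 1 to 12 rows; each row shifts and turns the commanded pose from where the row before left it, along the tool's axes as they then stand; what a row does not reach is not made up. A row lasts 1/10 s, in which the tool goes at most 50 mm and 8.59 degrees, less where a joint would pass 70% of its speed; a pose out of reach is approached as far as the arm can. A call is refused whole if a number of a shift passes 0.05 or a number of a turn 0.15, either way. A call with a gripper value outside its range is refused whole. The fingers move at their own pace and stop on an object; "squeeze" is the grip in N (left out, the last holds). Time passes only in rows, so rows that do not move let the fingers close. It gives the time, the measured TCP pose, the force and the opening at its end, in the units of the state.
- manip.state(): the state, without advancing time (a new reading comes with each control period).
- imaging.camera(name): name is "scene" or "top" or "wrist"; returns (picture, depth): 400x640x3 uint8, blue, green, red; 400x640 float32, mm along the optical axis (not along the pixel's ray), 0 where there is no reading.
- imaging.get_calibration(name): a dict with "fx", "fy", "cx", "cy" (pixels), "R" (3x3) and "t" (3): a world point X has camera coordinates R X + t; the wrist camera has in their place "tool_from_camera" (4x4, takes a point from camera to tool coordinates, whose origin is the TCP and whose axes are the tool frame's). Camera axes: x right, y down, z forward; pixel columns grow to the right and rows downward; lengths in mm; the calibration is good to about 2 mm. A picture is of the moment at which its call begins: read the wrist's pose just before it. get_calibration takes no time and is no camera call.
- job.job_done(): hands the job in, once; it reports no verdict.
Trained networks look in the newest picture that a camera, given by its name, has taken for a name from the list of things; names that differ only in an ending like _2 or _b are one class to them, and where a whole thing is asked for, a point or a joint stands for the part that bears it (a point fixed in the world has none). Each returns a list of dicts, best first, with "p" (0 to 1); they miss things now and then, are a little off and sometimes report something else, mostly with a low value. They report only what shows in the picture. A call takes as long as a camera call. They do not tell look-alikes from the thing itself.
- models.trace(camera, target): "pixels" (400x640 bool, what is visible of it).
- models.mark_of(camera, target): "centre" ([x, y, z] in mm, in world coordinates, good to about 4 mm: a listed point, or the origin of a listed thing).
The state is a dict: "clock": time; "q": joint angles; "qvel": joint speeds; "effort": joint torques, N m; "ee_pos": TCP position; "eef_rot": TCP orientation; "ft_force": force on the tool from outside, world axes, zero at the start; "wrist_torque": the same for the moment, N m; "opening": opening from 0.0 (shut) to 1.0 (fully open).
Only numpy, scipy, OpenCV 4.12 (cv2) and the standard library are available. Lean on these libraries where they do the work, as an engineer would, in place of code of your own. Each camera call takes 0.05 s, during which the arm holds its last target. There are 200 camera calls.

## Working session

There is one attempt and no reset: what is moved stays moved. The work goes in short steps, Python scripts to look and compute and a tool call to move; the robot and the scene stay as the last step left them, time stands still between calls to the robot, and variables do not carry over. Pictures are saved under pics/ and viewed, about 8 in all and at most 12, crops included, and the job is handed in when it is done.

Besides the shell and the picture viewer there is one more tool, called after "Request:" by a JSON object that holds its "op" and its "data", one argument or row to a line. jog_arm: Moves the arm, as the interface text tells. Its arguments: {"type":"object","properties":{"increments":{"type":"array","items":{"type":"array","items":{"type":"array","items":{"type":"number"}}}},"squeeze":{"type":"number"}},"required":["increments"]}

```bash
mkdir -p pics
cat > h.py <<'E'
import numpy as np, cv2
from station import manip, imaging, job, models
def pts(name, D):
    c=imaging.get_calibration(name); v,u=np.mgrid[0:400,0:640]
    P=np.stack([(u-c["cx"])/c["fx"]*D,(v-c["cy"])/c["fy"]*D,D],-1)
    return (P-np.array(c["t"]))@np.array(c["R"])
def px(name,X):
    c=imaging.get_calibration(name); p=np.array(c["R"])@np.array(X)+np.array(c["t"])
    return c["fx"]*p[0]/p[2]+c["cx"], c["fy"]*p[1]/p[2]+c["cy"]
E
python3 - <<'E'
from h import *
s=manip.state();print(s["clock"],s["ee_pos"],s["eef_rot"],s["opening"])
for n in ["top","scene"]:
    im,D=imaging.camera(n); cv2.imwrite(f"pics/{n}0.png",im); np.save(n+"D.npy",D)
    for t in ["tank","tunnel","keeper","disc_top","bolt_nose","bolt_end"]:
        print(n,t,[(round(r["p"],2),np.round(r["centre"],0).tolist(),np.round(px(n,r["centre"])).tolist()) for r in models.mark_of(n,t)])
print(manip.state()["clock"])
E
```

```text
0.0 [ 214.49996454 -506.1775395   230.6975751 ] [-3.74852996e-04  8.33715207e-01 -5.52194338e-01 -4.75060980e-04] 0.9987670403686782
top tank [(0.66, [501.0, 82.0, -2.0], [309.0, 228.0])]
top tunnel [(0.62, [509.0, 84.0, 82.0], [307.0, 219.0])]
top keeper [(0.73, [539.0, 222.0, 82.0], [249.0, 214.0]), (0.58, [507.0, 84.0, 84.0], [307.0, 220.0])]
top disc_top [(0.72, [525.0, 162.0, 93.0], [274.0, 216.0])]
top bolt_nose [(0.75, [938.0, -112.0, 10.0], [360.0, 62.0])]
top bolt_end [(0.91, [472.0, -87.0, 91.0], [380.0, 225.0]), (0.79, [397.0, -201.0, 18.0], [425.0, 253.0])]
scene tank [(0.94, [504.0, 82.0, 0.0], [335.0, 212.0])]
scene tunnel [(0.82, [510.0, 86.0, 81.0], [336.0, 193.0])]
scene keeper [(0.55, [537.0, 223.0, 82.0], [389.0, 219.0])]
scene disc_top [(0.56, [522.0, 164.0, 94.0], [366.0, 202.0])]
scene bolt_nose [(0.9, [935.0, -114.0, 9.0], [159.0, 337.0]), (0.56, [191.0, -214.0, 8.0], [286.0, 114.0])]
scene bolt_end [(0.69, [472.0, -92.0, 96.0], [275.0, 158.0]), (0.67, [714.0, -242.0, 21.0], [175.0, 229.0]), (0.63, [391.0, -196.0, 8.0], [260.0, 154.0])]
0.7
```

View pics/top0.png

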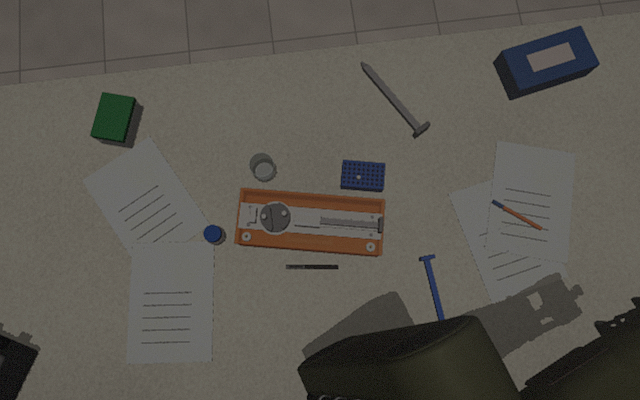

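View pics/scene0.png

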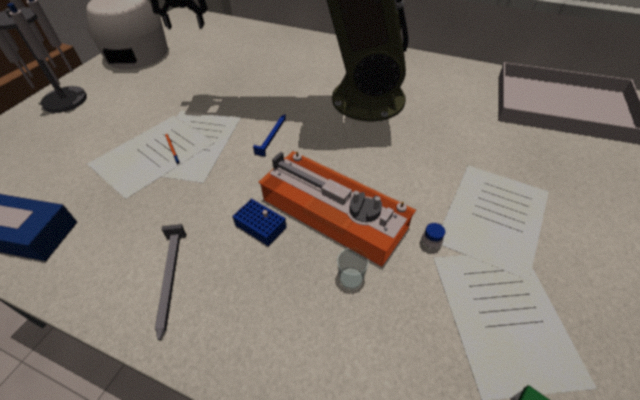

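The top view shows the tank at about (309,222), with the disc at (274,217), the keeper at (249,214) and the bolt end at (380,225). The loose blue bolt and the big steel one are the look-alikes. In the world frame, tank +x points at about 78°. I'll turn the tool to line up with it, shut the fingers and go over for a wrist view.

Request:
{"op": "jog_arm", "data": {
  "increments": [
    [[0,0,-0.01,-0.137,0],[0,0,-0.01,-0.137,0],[0,0,-0.01,-0.137,0],[0,0,-0.01,-0.137,0],[0,0,-0.01,-0.137,0],[0,0,-0.01,-0.137,0],[0,0,-0.01,-0.137,0]]
  ],
  "squeeze": 30
}}

```text
clock: 1.4
ee_pos: [214.6, -506.4, 301.7]
eef_rot: [-0.0, 0.995, -0.102, 0.0]
ft_force: [-0.3, -0.1, -0.3]
opening: -0.001
```

Run:
```python
from h import *
from scipy.spatial.transform import Rotation as Ro
s=manip.state();q=s["eef_rot"];R=Ro.from_quat([q[1],q[2],q[3],q[0]]).as_matrix();print(s["clock"],s["ee_pos"],np.round(R,3))
c=imaging.get_calibration("wrist");print(c)
print(R.T@(np.array([500,60,300])-s["ee_pos"]))
# plate / disc top plane from saved depth
for n in ["top","scene"]:
    P=pts(n,np.load(n+"D.npy")); 
    for lo,hi,nm in [(100,125,"pins/plate")]:
        m=(P[...,2]>lo)&(P[...,2]<hi)&(abs(P[...,0]-505)<120)&(abs(P[...,1]-82)<220)
        k,l,st,ce=cv2.connectedComponentsWithStats(m.astype(np.uint8))
        for i in range(1,k): print(n,nm,st[i,4],np.round(P[l==i].mean(0),1))
```

```text
1.4 [ 214.57979718 -506.38442268  301.69674407] [[ 0.979 -0.204  0.   ]
 [-0.204 -0.979 -0.   ]
 [ 0.    -0.    -1.   ]]
{'fx': 283.41325688064876, 'fy': 283.41325688064876, 'cx': 323.94700728039464, 'cy': 192.87504248523487, 'tool_from_camera': array([[ 9.99999946e-01, -2.37315785e-04, -2.28260627e-04,
         3.09941701e-01],
       [ 2.96261421e-04,  9.51004255e-01,  3.09177651e-01,
        -7.92088521e+01],
       [ 1.43704091e-04, -3.09177702e-01,  9.51004273e-01,
        -1.43925334e+02],
       [ 0.00000000e+00,  0.00000000e+00,  0.00000000e+00,
         1.00000000e+00]])}
[ 163.9284021  -612.68544318    1.70647924]
top pins/plate 26 [523.1 136.  117.8]
top pins/plate 25 [521.9 183.9 118. ]
top pins/plate 66 [470.6 -87.9 105.8]
top pins/plate 1 [510.  107.9 100. ]
scene pins/plate 66 [474.  -84.5 105.5]
scene pins/plate 50 [527.7 139.5 114.1]
scene pins/plate 52 [525.8 187.  114.2]
```

Request:
{"op": "jog_arm", "data": {
  "increments": [
    [[0.014,-0.045,0,0,0],[0.014,-0.045,0,0,0],[0.014,-0.045,0,0,0],[0.014,-0.045,0,0,0],[0.014,-0.045,0,0,0],[0.014,-0.045,0,0,0],[0.014,-0.045,0,0,0],[0.014,-0.045,0,0,0],[0.014,-0.045,0,0,0],[0.014,-0.045,0,0,0],[0.014,-0.045,0,0,0],[0.01,-0.045,0,0,0]]
  ]
}}

```text
clock: 2.6
ee_pos: [488.8, -10.8, 301.4]
eef_rot: [0.0, 0.994, -0.105, 0.0]
ft_force: [-0.3, -1.0, -0.4]
opening: 0.001
```

Request:
{"op": "jog_arm", "data": {
  "increments": [
    [[0,-0.045,0,0,0],[0,-0.045,0,0,0],[0,0,0,0,0],[0,0,0,0,0]]
  ]
}}

```text
clock: 3.0
ee_pos: [506.8, 75.9, 301.1]
eef_rot: [0.0, 0.995, -0.104, -0.0]
ft_force: [1.5, -0.2, 0.5]
opening: 0.003
```

```bash
cat >> h.py <<'E'
from scipy.spatial.transform import Rotation as Ro
def tool():
    s=manip.state();q=s["eef_rot"];return Ro.from_quat([q[1],q[2],q[3],q[0]]).as_matrix(),np.array(s["ee_pos"])
def wrist():
    R,p=tool(); im,D=imaging.camera("wrist"); c=imaging.get_calibration("wrist"); T=c["tool_from_camera"]
    v,u=np.mgrid[0:400,0:640]; P=np.stack([(u-c["cx"])/c["fx"]*D,(v-c["cy"])/c["fy"]*D,D],-1)
    return im,D,(P@T[:3,:3].T+T[:3,3])@R.T+p
E
cat > look.py <<'E'
from h import *
import sys
im,D,P=wrist(); cv2.imwrite(f"pics/{sys.argv[1]}.png",im); np.savez(sys.argv[1],im=im,D=D,P=P)
for t in ["tank","tunnel","keeper","disc_top","bolt_nose","bolt_end"]:
    print(t,[(round(r["p"],2),np.round(r["centre"],1).tolist()) for r in models.mark_of("wrist",t)])
m=(P[...,2]>103)&(P[...,2]<126)&(D>0)&(abs(P[...,0]-505)<120)&(abs(P[...,1]-82)<240)
k,l,st,ce=cv2.connectedComponentsWithStats(m.astype(np.uint8))
for i in range(1,k):
    if st[i,4]>30: print(st[i,4],np.round(ce[i]),np.round(P[l==i].mean(0),1),"z90",np.percentile(P[l==i][:,2],90))
R,p=tool();print(manip.state()["clock"],p)
E
python3 look.py w1
```

```text
tank [(0.93, [502.9, 77.9, 1.1])]
tunnel [(0.68, [510.6, 82.6, 80.8])]
keeper [(0.96, [537.9, 222.9, 81.4])]
disc_top [(0.63, [527.4, 164.1, 96.4]), (0.57, [504.8, 78.6, 3.5])]
bolt_nose [(0.88, [936.7, -112.8, 10.1])]
bolt_end [(0.9, [713.5, -242.8, 21.7])]
123 [317.  68.] [523.3 186.2 121.9] z90 124.12936949271707
98 [328. 114.] [525.  139.1 122.6] z90 124.08314740766998
3.35 [506.89059536  74.51445868 301.4690747 ]
```

View pics/w1.png

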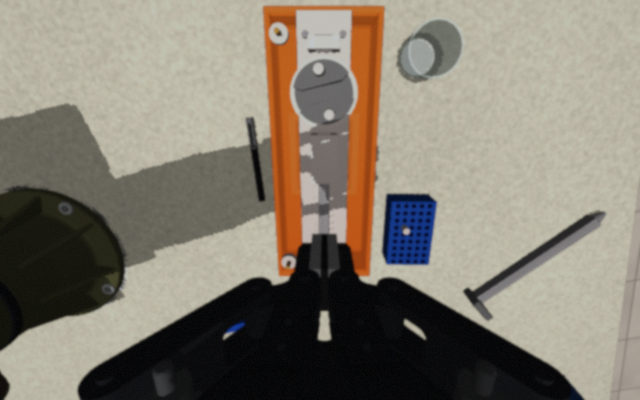

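The wrist view shows the disc at (323,92) and its pins at (317,68) and (328,114). The tool is aligned with the tank, whose midline is at u≈324. The disc is at about 1.8 rad, so the plan is +76° to π by pushing the far pin. The first stop is to the right of that pin.

Request:
{"op": "jog_arm", "data": {
  "increments": [
    [[0.007,-0.035,0,0,0],[0.007,-0.036,0,0,0],[0.008,-0.036,0,0,0],[0,0,0.04,0,0],[0,0,0.04,0,0],[0,0,0.04,0,0],[0,0,0.04,0,0],[0,0,0.025,0,0],[0,0,0.012,0,0],[0,0,0,0,0],[0,0,0,0,0]]
  ]
}}

```text
clock: 4.45
ee_pos: [551.5, 175.3, 105.7]
eef_rot: [-0.0, 0.994, -0.105, 0.001]
ft_force: [1.3, 0.8, 0.1]
opening: -0.001
```

```bash
cat >> h.py <<'E'
O=np.array([524.5,162.6]);A=np.array([.206,.978]);B=np.array([-.978,.206])
def sb(p): d=np.array(p)[:2]-O; return np.round([d@A,d@B],1)
E
python3 - <<'E'
from h import *
im,D,P=wrist();cv2.imwrite("pics/w2.png",im)
R,p=tool();s=manip.state();print(s["clock"],p,sb(p),s["ft_force"])
E
```

```text
4.5 [551.59543475 175.36856028 105.95723667] [ 18.1 -23.9] [-0.08966738  0.72897144  0.51246933]
```

View pics/w2.png

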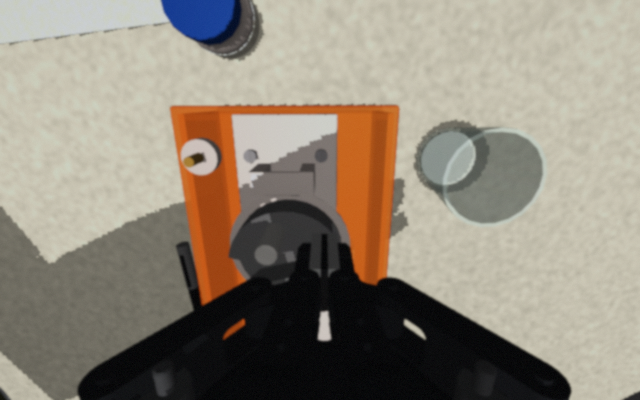

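The shut fingers stand at (325,260), with the far pin at (265,255) to their left. I'll push slowly left.

Request:
{"op": "jog_arm", "data": {
  "increments": [
    [[-0.004,0,0,0,0],[-0.003,0,0,0,0],[-0.002,0,0,0,0],[-0.002,0,0,0,0],[-0.002,0,0,0,0],[-0.002,0,0,0,0],[-0.002,0,0,0,0],[-0.002,0,0,0,0],[-0.002,0,0,0,0],[-0.002,0,0,0,0]]
  ]
}}

```text
clock: 5.5
ee_pos: [528.9, 179.2, 104.4]
eef_rot: [0.001, 0.994, -0.105, 0.001]
ft_force: [8.5, -10.3, -0.3]
opening: 0.001
```

Request:
{"op": "jog_arm", "data": {
  "increments": [
    [[0.005,0,0,0,0],[0.005,0,0,0,0],[0,-0.01,0,0,0],[0,-0.01,0,0,0],[0,0,0,0,0]]
  ]
}}

```text
clock: 6.0
ee_pos: [542.2, 199.1, 104.1]
eef_rot: [-0.0, 0.995, -0.105, -0.0]
ft_force: [-0.5, -0.2, -0.1]
opening: -0.005
```

```bash
cat > pins.py <<'E'
from h import *
for n in ["top","scene","wrist"]:
    if n=="wrist": im,D,P=wrist()
    else: im,D=imaging.camera(n); P=pts(n,D)
    m=(P[...,2]>103)&(P[...,2]<127)&(D>0)&(np.hypot(P[...,0]-O[0],P[...,1]-O[1])<42)
    k,l,st,ce=cv2.connectedComponentsWithStats(m.astype(np.uint8))
    for i in range(1,k):
        if st[i,4]>8: 
            c=P[l==i].mean(0); print(n,st[i,4],np.round(c,1),sb(c))
    q=models.mark_of(n,"disc_top");print([ (round(r["p"],2),np.round(r["centre"],1).tolist()) for r in q])
R,p=tool();s=manip.state();print(s["clock"],p,sb(p),s["ft_force"])
E
python3 pins.py
```

```text
[(0.55, [524.3, 163.5, 95.3])]
scene 47 [541.3 144.4 115.8] [-14.4 -20.2]
scene 10 [553.2 191.  120.3] [ 33.7 -22.2]
[(0.68, [524.3, 162.2, 97.1])]
wrist 178 [512.1 186.4 108.3] [20.8 17. ]
wrist 26 [534.1 146.8 113. ] [-13.5 -12.7]
[]
6.3 [542.2156414  197.44214874 104.30897684] [ 37.7 -10.1] [-0.09002885  0.40422293 -0.36744605]
```

Request:
{"op": "jog_arm", "data": {
  "increments": [
    [[-0.011,0,0,0,0],[-0.011,0,0,0,0],[-0.01,0,0,0,0],[0,0.002,0,0,0],[0,0.002,0,0,0],[0,0.002,0,0,0],[0,0.003,0,0,0],[0,0.002,0,0,0],[0,0.002,0,0,0],[0,0.002,0,0,0],[0,0.002,0,0,0],[0,0.002,0,0,0]]
  ]
}}

```text
clock: 7.5
ee_pos: [507.0, 185.9, 104.2]
eef_rot: [-0.0, 0.994, -0.105, -0.0]
ft_force: [-2.9, 4.2, 0.9]
opening: -0.0
```

```bash
python3 pins.py
```

```text
[(0.38, [521.9, 160.9, 94.2]), (0.24, [504.6, 85.4, 82.1])]
scene 81 [513.4 183.8 116.1] [18.5 15.2]
scene 47 [549.9 156.3 115.7] [ -0.9 -26.1]
[(0.89, [523.9, 162.1, 97.7])]
wrist 719 [510.2 194.7 119.6] [28.4 20.6]
wrist 211 [548.3 160.8 109.4] [  3.1 -23.7]
[(0.92, [525.6, 161.2, 95.5])]
7.8 [507.11500023 185.66414034 104.26031941] [19.  21.8] [-0.8122919   2.92710706  0.73816931]
```

Request:
{"op": "jog_arm", "data": {
  "increments": [
    [[0,0.001,0,0,0],[0,0.001,0,0,0],[0,0,0,0,0],[0,-0.01,0,0,0],[0,0,-0.04,0,0],[0,0,-0.04,0,0],[0.006,0.04,-0.05,0,0],[0.006,0.04,-0.05,0,0],[0.007,0.03,0,0,0],[0,0,0,0,0],[0,0,0,0,0]]
  ]
}}

```text
clock: 8.9
ee_pos: [505.5, 99.8, 262.1]
eef_rot: [0.0, 0.994, -0.106, 0.0]
ft_force: [-0.3, 0.5, -1.4]
opening: 0.002
```

```bash
python3 look.py w3
python3 - <<'E'
import cv2
im=cv2.imread("pics/w3.png");cv2.imwrite("pics/w3c.png",cv2.resize(im[0:200,220:430],None,fx=3,fy=3,interpolation=cv2.INTER_CUBIC))
E
```

```text
tank [(0.82, [505.1, 77.1, 1.6])]
tunnel [(0.69, [512.8, 82.2, 79.6])]
keeper [(0.59, [538.6, 222.9, 80.2])]
disc_top [(0.79, [526.2, 159.8, 91.6])]
bolt_nose [(0.83, [934.1, -109.9, 8.3])]
bolt_end [(0.8, [472.9, -88.4, 89.4]), (0.73, [712.8, -246.4, 20.7]), (0.16, [525.9, 162.5, 92.3])]
126 [305. 115.] [501.5 168.1 122.4] z90 124.00951128837633
136 [353. 115.] [547.1 158.3 121.5] z90 124.01150679805487
86 [323. 318.] [465.7 -82.9 108.2] z90 109.85340887396937
9.25 [505.32530831 100.46512567 261.79061877]
```

View pics/w3c.png

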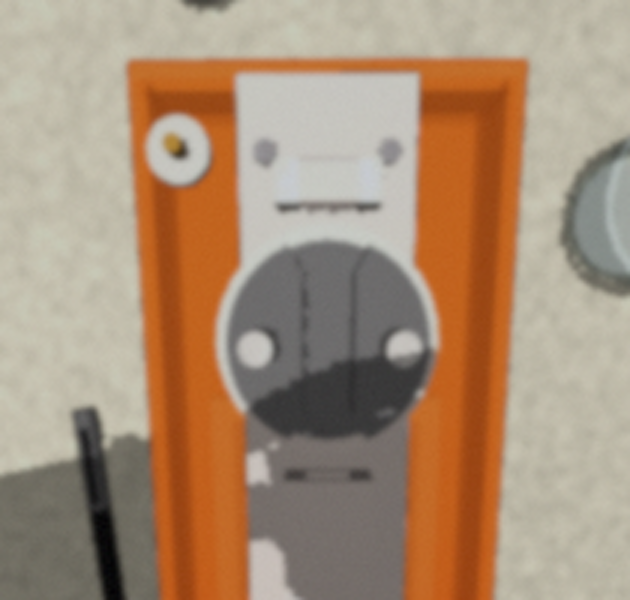

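The wrist crop shows the slot lined up with the bolt. The pins are at (255,350) and (405,350) in the crop, at a measured angle of 167.9° against the 168.1° wanted. Next I go behind the end plate.

Request:
{"op": "jog_arm", "data": {
  "increments": [
    [[0.0025,0.045,0,0,0],[0.002,0.045,0,0,0],[0.002,0.045,0,0,0],[0,0.045,0,0,0],[0,0.046,0,0,0],[0,0,0.04,0,0],[0,0,0.04,0,0],[0,0,0.04,0,0],[0,0,0.035,0,0],[0,0,0.015,0,0],[0,0,0,0,0],[0,0,0,0,0]]
  ]
}}

```text
clock: 10.45
ee_pos: [464.7, -122.4, 92.6]
eef_rot: [0.0, 0.994, -0.105, 0.0]
ft_force: [0.3, -0.6, 0.7]
opening: 0.003
```

Run:
```python
from h import *
im,D,P=wrist();cv2.imwrite("pics/w4.png",im)
R,p=tool();s=manip.state();print(s["clock"],p,sb(p),s["ft_force"])
```

```text
10.5 [ 465.00668276 -122.48345887   93.11906887] [-291.1   -0.5] [1.03935682 0.25964864 1.07769089]
```

View pics/w4.png

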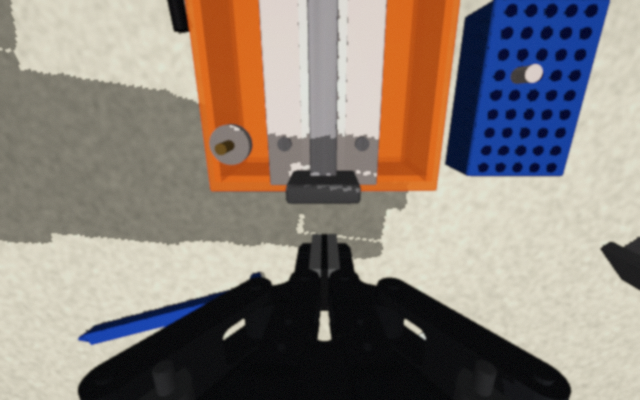

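The end plate is centred ahead of the fingers, at (323,187) against (325,240). I'll push.

Request:
{"op": "jog_arm", "data": {
  "increments": [
    [[0,-0.008,0,0,0],[0,-0.007,0,0,0],[0,-0.004,0,0,0],[0,-0.004,0,0,0],[0,-0.004,0,0,0],[0,-0.004,0,0,0],[0,-0.005,0,0,0],[0,-0.006,0,0,0],[0,-0.006,0,0,0],[0,-0.006,0,0,0],[0,-0.006,0,0,0],[0,-0.006,0,0,0]]
  ]
}}

```text
clock: 11.7
ee_pos: [478.3, -57.3, 92.0]
eef_rot: [-0.0, 0.994, -0.105, -0.0]
ft_force: [-0.6, -4.0, 2.6]
opening: 0.001
```

Request:
{"op": "jog_arm", "data": {
  "increments": [
    [[0,-0.006,0,0,0],[0,-0.006,0,0,0],[0,-0.006,0,0,0],[0,-0.006,0,0,0],[0,-0.006,0,0,0],[0,-0.005,0,0,0],[0,-0.005,0,0,0]]
  ]
}}

```text
clock: 12.4
ee_pos: [486.6, -18.3, 92.0]
eef_rot: [-0.0, 0.994, -0.105, -0.0]
ft_force: [-0.6, -3.2, 2.8]
opening: -0.002
```

```bash
python3 look.py w5; python3 -c "
from h import *
s=manip.state();print(sb(s['ee_pos']),s['ft_force'])"
```

```text
tank [(0.73, [503.0, 75.9, 1.0])]
tunnel [(0.57, [512.9, 80.9, 83.4])]
keeper []
disc_top []
bolt_nose []
bolt_end [(0.65, [488.1, -8.4, 96.1]), (0.58, [713.9, -245.5, 23.8])]
2735 [323. 242.] [489.4  -4.7 111.7] z90 121.6264723770385
12.75 [486.45499996 -18.7788388   91.89389057]
[-185.2   -0.2] [-0.43432976  0.2764144   0.04040934]
```

Request:
{"op": "jog_arm", "data": {
  "increments": [
    [[0,-0.004,0,0,0],[0,-0.005,0,0,0],[0,-0.005,0,0,0],[0,-0.005,0,0,0],[0,-0.005,0,0,0],[0,-0.005,0,0,0],[0,-0.005,0,0,0],[0,-0.004,0,0,0],[0,-0.003,0,0,0],[0,-0.002,0,0,0],[0,-0.002,0,0,0]]
  ]
}}

```text
clock: 13.85
ee_pos: [496.0, 25.3, 92.0]
eef_rot: [0.0, 0.994, -0.105, 0.0]
ft_force: [0.1, -1.0, 1.2]
opening: 0.003
```

Run:
```python
from h import *
s=manip.state();print(s["clock"],sb(s['ee_pos']),s['ft_force'])
for n in ["scene","top"]:
    im,D=imaging.camera(n)
    print(n,[(t,[(round(r["p"],2),np.round(r["centre"],1).tolist(),sb(r["centre"]).tolist()) for r in models.mark_of(n,t)]) for t in ["keeper","bolt_end","bolt_nose"]])
    if n=="scene": cv2.imwrite("pics/s5.png",cv2.resize(im[140:270,250:440],None,fx=4,fy=4,interpolation=cv2.INTER_CUBIC))
```

```text
13.85 [-140.1   -0.4] [ 0.11075653 -1.02353214  1.23556602]
scene [('keeper', [(0.96, [535.5, 219.2, 84.5], [57.6, 0.9])]), ('bolt_end', [(0.88, [501.1, 33.9, 92.0], [-130.7, -3.6]), (0.69, [718.5, -245.2, 20.2], [-358.9, -273.7]), (0.69, [391.1, -199.8, 11.0], [-381.9, 55.8])]), ('bolt_nose', [(0.97, [937.6, -113.3, 10.9], [-184.7, -460.8]), (0.89, [192.0, -211.7, 6.2], [-434.6, 248.1]), (0.8, [542.1, 226.2, 81.8], [65.8, -4.1])])]
top [('keeper', [(0.79, [536.2, 220.8, 80.7], [59.3, 0.5])]), ('bolt_end', [(0.79, [712.2, -242.8, 19.8], [-357.8, -267.1]), (0.79, [394.1, -203.6, 18.7], [-385.0, 52.1]), (0.27, [537.9, 222.5, 82.0], [61.3, -0.8])]), ('bolt_nose', [(0.87, [940.4, -109.2, 8.3], [-180.1, -462.7]), (0.78, [191.5, -215.6, 4.7], [-438.5, 247.8]), (0.68, [542.0, 226.4, 80.5], [66.0, -4.0])])]
```

View pics/s5.png

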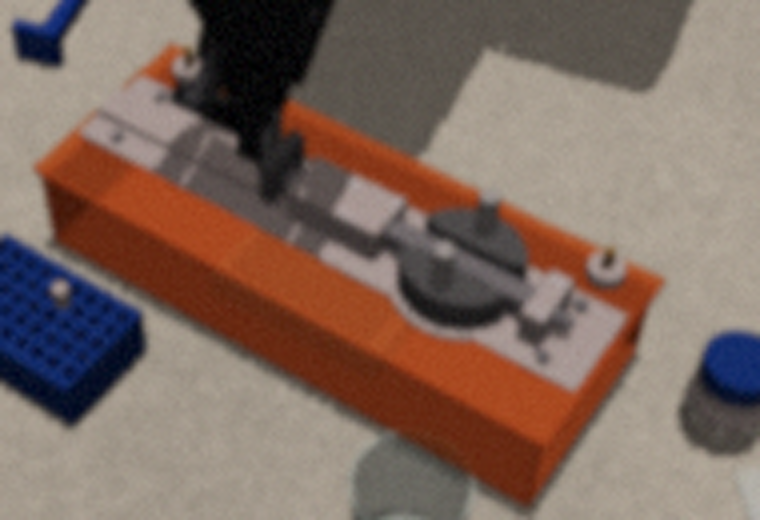

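The bolt is through the disc, and its nose shows beyond the keeper at about (570,312) in the crop. The networks put it 7 ± 4 mm past. I'll push 3 mm more, then retreat and look.

Request:
{"op": "jog_arm", "data": {
  "increments": [
    [[0,-0.0015,0,0,0],[0,-0.0015,0,0,0],[0,0,0,0,0],[0,0.01,0,0,0],[0,0.02,0,0,0],[0,0,-0.04,0,0],[0,0,-0.04,0,0],[0,-0.04,-0.04,0,0],[0,-0.04,-0.04,0,0],[0,-0.04,0,0,0],[0,0,0,0,0],[0,0,0,0,0]]
  ]
}}

```text
clock: 15.45
ee_pos: [513.3, 107.1, 242.4]
eef_rot: [0.0, 0.995, -0.105, -0.0]
ft_force: [0.1, 0.1, -0.1]
opening: 0.003
```

```bash
python3 look.py w6
python3 - <<'E'
import cv2
from h import *
im=cv2.imread("pics/w6.png");cv2.imwrite("pics/w6c.png",cv2.resize(im[0:270,225:425],None,fx=2.9,fy=2.2,interpolation=cv2.INTER_CUBIC))
print([(round(r["p"],2),sb(r["centre"]).tolist(),r["centre"]) for r in models.mark_of("wrist","bolt_nose")])
P=np.load("w6.npz")["P"]; 
# height profile along the axis
d=P[...,:2]-O; S=d@A; W=d@B
for s in range(-140,90,2):
    m=(abs(S-s)<1)&(abs(W+.5)<4)
    if m.sum() and (s>40 or s<-95): print(s,np.round(np.median(P[m][:,2]),0),end="; ")
E
```

```text
tank [(0.76, [504.8, 77.9, 0.8])]
tunnel [(0.57, [512.2, 82.1, 84.9])]
keeper [(0.66, [542.1, 225.0, 77.8])]
disc_top [(0.84, [526.2, 159.2, 98.9])]
bolt_nose [(0.86, [538.5, 232.2, 83.0]), (0.66, [935.3, -107.3, 7.8])]
bolt_end [(0.68, [714.3, -245.4, 21.1]), (0.57, [499.9, 39.9, 95.4])]
157 [297. 126.] [501.7 168.3 121.6] z90 124.21381891145023
154 [349. 126.] [547.4 158.5 121.7] z90 124.10671549287257
47 [311. 236.] [486.6  50.3 107.8] z90 110.6494451648195
49 [337. 236.] [514.1  44.3 107.5] z90 110.46203852950396
15.8 [513.50701185 106.45848875 242.67231395]
[(0.86, [71.0, 0.6], [538.5, 232.2, 83.0]), (0.66, [-179.3, -457.4], [935.3, -107.3, 7.8])]
-116 98.0; -114 92.0; -112 92.0; -110 97.0; -108 97.0; -106 97.0; -104 96.0; -102 97.0; -100 97.0; -98 97.0; -96 96.0; 42 90.0; 44 90.0; 46 91.0; 48 96.0; 50 97.0; 52 97.0; 54 97.0; 56 97.0; 58 97.0; 60 96.0; 62 89.0; 64 88.0; 66 88.0; 68 87.0; 70 86.0; 72 85.0; 74 85.0; 76 73.0; 78 73.0; 80 73.0; 82 73.0; 84 73.0; 86 73.0; 88 73.0;
```

View pics/w6c.png

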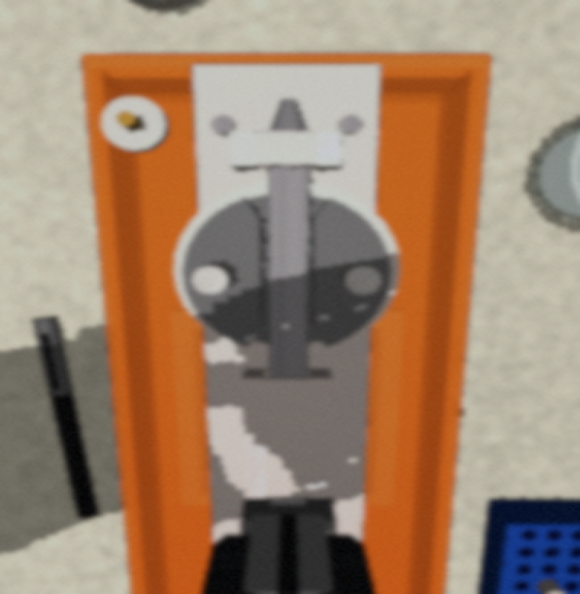

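The depth profile puts the keeper face at about s = 61 mm and the nose at about s = 75 mm, so the nose is past by about 10–14 mm. The nose shows at (289,103) in the crop, beyond the keeper at (287,148). The fingers are well clear at z = 242 mm.

```bash
python3 -c "
from h import *
print(job.job_done(), manip.state()['ft_force'])"
```

```text
the job is handed in; nothing more can be done
the job is handed in; nothing more can be done
```

The lid is locked and the job is handed in, with the arm's clock at 15.8 s. I turned the disc about 76° anticlockwise by its far pin, using two sideways pushes. I then pushed the bolt by its end plate through the slot and the keeper.

- **Slot:** before the bolt push, the line of the pins measured within about 0.2° of the angle wanted. In the last wrist view the bolt runs through the slot.
- **Bolt nose:** it stands out past the keeper. The wrist depth profile puts it 13–14 mm past. The trained network's marks disagreed a little, giving about 7–10 mm. Either way it is past the 2 mm needed and short of the hard stop.
- **Forces:** the highest reading was about 13 N, at the end of the first pin push. I only read forces at the end of each move, so a brief higher peak would not show. While the bolt was sliding, readings stayed at or below about 5 N.
- **Finish:** the fingers ended shut and clear at a height of 242 mm, with almost no force on the tool. Nothing was pinched or lifted. I did not measure the bench items again, but the arm never went near them.

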